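Charge the milling jar and hand over its carry tray with the loose ball

ROBOT

A 7-joint arm with a two-finger parallel gripper is mounted at the origin on a cart in front of the work surface, level with it; the furniture and walls round the work are solid. World frame = base frame: x ahead of the robot, y to its left, z up, the work surface at z = 0. Lengths are in mm, angles in rad, forces in N, time in s.
With the tool pointing down it reaches from about 400 to 750 mm from the base axis. Payload 19.5 kg.
Tool frame: the origin (TCP) lies on the front face of the gripper's body, between the roots of the fingers; the fingertips stand 73 mm ahead of it and the grasp point (between the pads) lies 54 mm ahead of it; z points along the fingers, y is the line along which they close (so a half turn about z gives the same grasp; the last joint's range is limited). The gripper opens to 85 mm and grips with 20 to 120 N. Pads are 22 mm wide; open, the fingers measure 114 mm over their backs; the gripper's body (76 mm by 85 mm) begins 54 mm behind the grasp point. The pads swing forward as they close: fully open they stand 13 mm farther back than shut.
Start: joints at [1.235, 0.707, -0.028, 1.485, 0.022, 0.951, -0.075], TCP at [166.51, -550.344, 303.868] pointing down, gripper open.
Joint ranges: [-2.71, 2.71], [-0.32, 2.16], [-1.57, 1.52], [0, 2.45], [-1.46, 4.6], [0, 2.02], [-2.83, 2.83]. Speed limits (rad/s): [1.89, 1.89, 2.57, 2.57, 3.01, 3.01, 3.01].

INTERFACE

Orientations are given as a unit quaternion [w, x, y, z].
In Python, from plant import r, kinematics, status, cams, finder gives the robot as it stands. Calls block until the motion is done:
- r.movep(position, orientation): joint-space move of the TCP to a pose.
- r.movel(position, ori=None, feed=150, guard=None): straight line of the TCP; ori=None keeps the orientation; feed is the mean speed in mm/s. With guard (N) it stops when the force on the tool has changed by that much, and returns True; else False.
- r.movej(angles): joint-space move.
- r.command_gripper(opening): opening from 0.0 (shut) to 1.0 (fully open); the grip force is fixed at half the most; returns when the fingers have stopped.
- r.wait(seconds).
- kinematics.ik(position, orientation): joint angles nearest the present ones, or None.
- status.state(): the state.
- cams.grab_frame(name): name is "side" or "top" or "wrist"; returns a dict with "img" (420x560x3 uint8, blue, green, red), "range_z" (420x560 float32, mm along the optical axis (not along the pixel's ray), 0 where there is no reading), "fov_y" (degrees; the focal length in pixels is half the picture's height over the tangent of half this angle, whatever the lens; pixels are square), "cx", "cy" (the principal point, pixels), "origin" and "rotation" of the camera in the world; the wrist camera has in their place "hand_eye" (4x4, takes a point from camera to tool coordinates, whose origin is the TCP and whose axes are the flange's). Camera axes: x right, y down, z forward; pixel columns grow to the right and rows downward; lengths in mm; the calibration is good to about 2 mm. A picture is of the moment at which its call begins: read the wrist's pose just before it.
A pose or a line that the arm cannot do raises r.PlanningError and nothing moves.
- r.finish_job(): hands the job in; it is judged then, once.
Trained networks look in a picture, given as the dict that the camera call returned (one of the last four; its "shot" number tells which), for a name from the list of things; names that differ only in an ending like _2 or _b are one class to them, and where a whole thing is asked for, a point or a joint stands for the part that bears it (a point fixed in the world has none). Each returns a list of dicts, best first, with "conf" (0 to 1); they miss things now and then, are a little off and sometimes report something else, mostly with a low value. They report only what shows in the picture. A call takes as long as a camera call.
- finder.look_for(thing, picture): "box" ([left, top, right, bottom] in pixels, round what is visible of it).
The state is a dict: "t": time; "qpos": joint angles; "joint_velocities": joint speeds; "tau": joint torques, N m; "ee_pos": TCP position; "tcp_rot": TCP orientation; "wrist_force": force on the tool from outside, world axes, zero at the start; "torque": the same for the moment, N m; "width": opening from 0.0 (shut) to 1.0 (fully open); "grasp_force": force on a finger pad.
Only numpy, scipy, OpenCV 4.12 (cv2) and the standard library are available. Lean on these libraries where they do the work, as an engineer would, in place of code of your own. Each camera call takes 0.05 s, during which the arm holds its last target. There are 200 camera calls.

TASK

Tip all four pink coral nodules from the steel scoop through the white funnel into the clear milling jar on the carry tray, and set the empty scoop back down upright on the worktop. Then lift the tray by its black upright handle, keeping it level all the way so that the loose steel ball stays in its shallow pocket, and hold it out level and still, about 12 cm above the middle of the green mat, for me to take: finish while still holding it there, and leave the other things on the bench undisturbed.

Things in the scene. Friction and masses are not known exactly. Their poses are not given: they have to be found in the camera images.
- scoop: stainless open-nosed weighing scoop, black handle at its back; 184 long, 64 wide, 40 high, 0.16 kg. Origin: underside, below the pan's middle; x to the nose (50 mm ahead), z up. Pan 59 mm wide inside, its front 40 mm narrowing to a 40 mm nose opening without lip; the floor rises 7 degrees to the nose, so pieces stay in while it is level; nose tipped down 45 to 50 degrees empties it.
- scoop_grip (a point): middle of the scoop's handle, 96 mm behind the scoop's origin and 31 mm above the bench; the handle bar runs along the scoop's x, 76 mm long, 14 mm wide, 18 mm tall (22 to 40 mm above the bench): pinch it across its 14 mm width from above. Same axes as the scoop.
- scoop_nose (a point): middle of the nose edge of the scoop's floor, 50 mm ahead of the scoop's origin and 15.5 mm up; pieces leave the scoop here. Same axes as the scoop.
- nodule1: one of four knobbly pinkish coral nodules, about 12 mm across, 10 g, that lie in the scoop; origin at its centre.
- nodule2: one of four knobbly pinkish coral nodules, about 12 mm across, 10 g, that lie in the scoop; origin at its centre.
- nodule3: one of four knobbly pinkish coral nodules, about 12 mm across, 10 g, that lie in the scoop; origin at its centre.
- nodule4: one of four knobbly pinkish coral nodules, about 12 mm across, 10 g, that lie in the scoop; origin at its centre.
- tray: aluminium carry tray on 4 rubber feet, about 0.5 kg laden; plate 220 x 90 mm, its top 13 mm above the bench. Origin: centre of the underside; x along its length to the jar, z up. Fixed on it: at x +75 mm the clear jar (36 mm outside, 31 mm bore, inner floor 17 mm, mouth 63 mm above the bench) with a white funnel on top; in the middle the handle. At x -75 mm: the ball pocket.
- tray_grip (a point): middle of the tray's black handle bar, 116 mm above the tray's origin: bar 50 mm long along the tray's x, 16 mm wide across it, 28 mm tall (102 to 130 mm up), on two thin steel posts; pinch it across its 16 mm width from above. Same axes as the tray.
- funnel_mouth (a point): centre of the funnel's rim, 75 mm along the tray's x from its origin and 101 mm above the bench; the rim is 83 mm across, the funnel narrows to the jar's 31 mm bore 38 mm lower.
- jar_inside (a point): point on the jar's axis 37 mm above the tray's underside, 20 mm above the jar's floor; the four nodules lie round it, within 23 mm, when they are in the jar.
- pocket (a point): where the centre of the ball lies when it rests in the middle of its pocket, 75 mm along the tray's -x and 23 mm above the tray's underside. The pocket is a flat-bottomed round recess, 34 mm across and only 2.5 mm deep, in the tray's top face.
- ball_center (a point): centre of the loose polished steel milling ball, 25 mm across, 64 g, lying in the pocket of the tray.
- mat: green ribbed silicone mat, 150 x 130 x 3 mm, fixed flat on the worktop; origin at the centre of its underside, x along its 150 mm side.
- petri_1: clear petri dish with specimens, 90 mm across, 14 mm high, inside the loop of the black cable; a bystander.
- vial_5: sample vial with a blue cap, 29 mm across, 66 mm high; a bystander.
- tally: chrome hand tally counter, 75 x 57 x 25 mm; a bystander.

How it is judged (in metres and radians):
On the way, in this order (a step that is already met when the one before it is completed fails the run):
1. all four nodules lie in the jar while the tray still stands on the worktop (distance between each of nodule1, nodule2, nodule3, nodule4 and jar_inside below 0.023 m and height (world z) of tray below 0.02 m), for 0.2 s.
2. the scoop is set down upright on the worktop and let go (height (world z) of scoop below 0.012 m and angle between scoop's own z axis and vertical below 0.15 rad and contact force between the fingers and scoop below 0.3 N), for 0.2 s.
3. the tray is lifted more than 5 cm, with the ball in its pocket and the nodules in the jar (distance between each of nodule1, nodule2, nodule3, nodule4 and jar_inside below 0.023 m and distance between ball_center and pocket below 0.012 m and height (world z) of tray above 0.05 m), for 0.2 s.
At the end, for the whole second after the job is handed in: The gripper holds the tray by its handle (within 6 cm), still, level within 0.08 rad, its underside 8 to 17 cm up and its centre within 5 cm of the mat's centre; the ball is in its pocket, all four nodules are in the jar, and the scoop stands upright and released on the worktop (all of step 2 and distance between each of nodule1, nodule2, nodule3, nodule4 and jar_inside below 0.023 m and distance between ball_center and pocket below 0.012 m and horizontal distance between tray and mat below 0.05 m and height (world z) of tray between 0.08 and 0.17 m and angle between tray's own z axis and vertical below 0.08 rad and linear speed of tray below 0.03 m/s and angular speed of tray below 0.2 rad/s and distance between the grasp point and tray_grip below 0.06 m and contact force between the fingers and tray above 2 N); the arm keeps its last pose, push and grip.
It fails at once if the tray tips by more than about 17 degrees (angle between tray's own z axis and vertical above 0.3 rad).
It fails at once if the ball leaves its pocket (distance between ball_center and pocket above 0.02 m).
It fails at once if the blue-capped vial or the tally counter is pushed about (distance of any of vial_5, tally from where it was at the start of the episode above 0.03 m).
It also fails if it takes over 70 s, if anything falls off the work surface, if the arm or the gripper's body presses on something with over 40 N, if the wrist force passes 120 N, or if a joint passes its speed limit or range.

## Working session

There is one attempt and no reset: what is moved stays moved. The work goes in short steps, each a Python script; the robot and the scene stay as the last script left them, time stands still between calls to the robot, and variables do not carry over. Pictures are saved under pics/ and viewed, at most 10 in all, crops included, and the job is handed in when it is done.

```bash
ls; mkdir -p pics; cat > h.py <<'E'
import numpy as np, cv2
from scipy.spatial.transform import Rotation as R
from plant import r, kinematics, status, cams, finder
def q(Rm):
    x=R.from_matrix(Rm).as_quat(); return [x[3],x[0],x[1],x[2]]
def cloud(f):
    z=f["range_z"]; h,w=z.shape; fl=h/2/np.tan(np.radians(f["fov_y"])/2)
    u,v=np.meshgrid(np.arange(w),np.arange(h))
    P=np.dstack([(u-f["cx"])*z/fl,(v-f["cy"])*z/fl,z])
    Rm=np.array(f["rotation"]);
    if Rm.shape!=(3,3): Rm=R.from_quat(np.roll(Rm.ravel(),-1)).as_matrix()
    W=P@Rm.T+np.array(f["origin"]); W[z==0]=np.nan
    return W
E
python3 - <<'E'
from h import *
s=status.state(); print({k:np.round(s[k],3) for k in s})
for n in("top","side"):
    f=cams.grab_frame(n); cv2.imwrite(f"pics/{n}0.png",f["img"]); print(n,f["fov_y"],f["cx"],f["cy"],f["origin"],f["rotation"])
    W=cloud(f); np.savez(f"/tmp/{n}.npz",W=W,img=f["img"])
    for t in("scoop","scoop_grip","nodule1","tray","tray_grip","funnel_mouth","ball_center","mat","petri_1","vial_5","tally"):
        for d in finder.look_for(t,f)[:(4 if t=="nodule1" else 1)]:
            b=d["box"];c=W[int((b[1]+b[3])/2),int((b[0]+b[2])/2)]
            print(t,np.round(b),round(d["conf"],2),np.round(c))
E
```

```text
pics
plant.py
{'t': np.float64(0.0), 'qpos': array([ 1.235,  0.707, -0.028,  1.485,  0.022,  0.951, -0.076]), 'joint_velocities': array([-0.   , -0.001, -0.001, -0.   ,  0.002, -0.   , -0.001]), 'tau': array([ 1.0000e-03, -8.8321e+01,  1.2350e+00, -2.3617e+01,  1.7000e-02,
        7.0000e-03, -0.0000e+00]), 'ee_pos': array([ 166.465, -550.192,  303.43 ]), 'tcp_rot': array([-0.001,  0.989,  0.146, -0.   ]), 'wrist_force': array([-0.401, -0.547,  1.24 ]), 'torque': array([ 0.023, -0.024,  0.   ]), 'grasp_force': np.float64(0.0), 'width': np.float64(0.997)}
top 57.47354028864606 283.5677942867383 209.06049691431707 [ 343.96720479   -9.75364641 1008.40366326] [-0.07638119  0.73173956 -0.67336681  0.0728029 ]
scoop [376. 223. 407. 297.] 0.88 [ 447. -286.    4.]
scoop_grip [376. 222. 406. 300.] 0.81 [ 447. -286.    4.]
tray [199. 197. 279. 280.] 0.84 [455. 102. 130.]
tray_grip [196. 195. 280. 284.] 0.86 [453. 101. 132.]
funnel_mouth [196. 194. 279. 279.] 0.58 [459. 104. 132.]
ball_center [196. 197. 278. 280.] 0.55 [455. 104. 128.]
mat [135. 197. 188. 258.] 0.65 [483. 324.   5.]
petri_1 [316. 168. 354. 204.] 0.66 [ 635. -130.    1.]
vial_5 [152. 143. 170. 161.] 0.45 [675. 335.  61.]
tally [218. 139. 233. 158.] 0.61 [711. 177.  23.]
side 44.04488906759443 280.77076250418173 214.6823979317611 [-50.70834195 922.19329098 675.50070611] [ 0.14760296 -0.22527591  0.82272469 -0.50058787]
scoop [322. 201. 391. 226.] 0.93 [ 451. -288.   15.]
scoop_grip [326. 202. 389. 228.] 0.84 [ 448. -289.   12.]
nodule1 [222. 236. 330. 310.] 0.33 [492.  75.  13.]
tray [221. 235. 331. 307.] 0.63 [503.  57.   2.]
tray_grip [220. 234. 328. 308.] 0.61 [506.  58.   1.]
funnel_mouth [222. 237. 331. 307.] 0.69 [500.  58.   3.]
mat [163. 309. 263. 376.] 0.89 [478. 329.   2.]
petri_1 [254. 214. 286. 234.] 0.83 [ 642. -140.    2.]
vial_5 [119. 286. 141. 317.] 0.64 [668. 351.  43.]
tally [160. 258. 177. 278.] 0.61 [709. 195.  24.]
```

```bash
python3 - <<'E'
import cv2
a=cv2.imread("pics/top0.png")[100:350,100:450]
cv2.imwrite("pics/top0c.png",cv2.resize(a,(800,571),interpolation=cv2.INTER_CUBIC))
E
```

```text
(no output)
```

View pics/top0c.png

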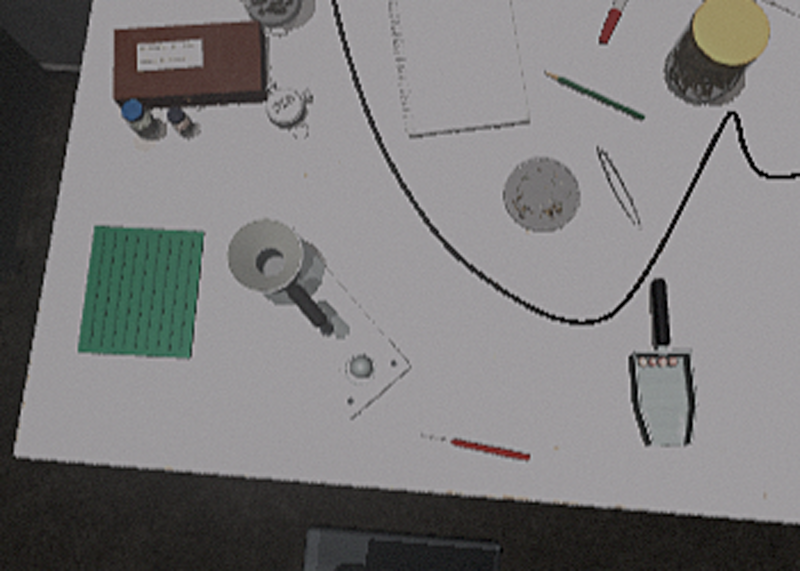

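View pics/side0.png

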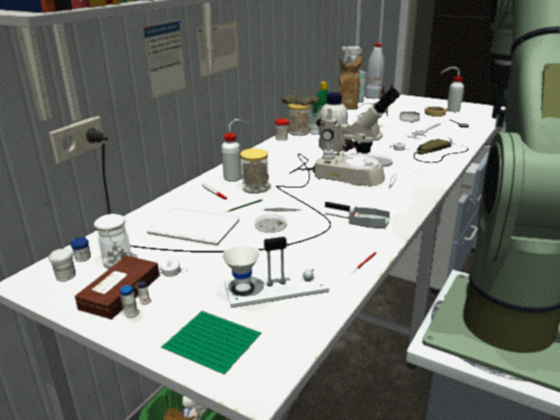

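The top view shows the scoop at crop (660,360), nose toward the robot and nodules at the back of its pan. The tray lies diagonally: funnel (266,257), bar (308,308), ball (361,367). The mat is at (141,290). The side view agrees, so next I measure the details.

```bash
python3 - <<'E'
import numpy as np,cv2
d=np.load("/tmp/top.npz");W=d["W"];img=d["img"].astype(int)
g=img.sum(2)
def box(x0,y0,x1,y1):
    m=np.zeros(g.shape,bool);m[int(y0):int(y1),int(x0):int(x1)]=1;return m
def ax(P):
    c=P.mean(0);u,s,v=np.linalg.svd(P[:,:2]-c[:2],full_matrices=False);e=P[:,:2]@v[0];return len(P),np.round(c,1),v[0],np.ptp(e),np.ptp(P[:,:2]@v[1])
z=W[...,2]
# desk
print("desk z",np.nanmedian(z[box(300,230,340,270)]))
m=box(375,215,410,255)&(z>28)&(z<60)&(g<200);print("scoop handle",ax(W[m]),np.median(z[m]))
m=box(365,250,415,305)&(z>18)&(z<60);print("scoop pan hi",ax(W[m]))
P=W[m];
m=box(368,253,412,302)&(z>-8)&(z<60)&((g<300));print("dark walls",ax(W[m]),np.nanmedian(W[m][:,2]))
m=box(200,195,290,290)&(z>118)&(z<150);print("tray bar",ax(W[m]),np.median(z[m]))
m=box(190,190,245,240)&(z>92)&(z<112);P=W[m];
A=np.c_[2*P[:,:2],np.ones(len(P))];
print("funnel hi",ax(P))
import cv2
(cx,cy),rad=cv2.minEnclosingCircle(P[:,:2].astype(np.float32));print(cx,cy,rad)
m=box(248,250,268,270)&(z>26)&(z<50);print("ball",ax(W[m]),z[m].max())
G=img[...,1]-img[...,2];m=box(120,180,200,270)&(G>40)&np.isfinite(z);print("mat",ax(W[m]),cv2.minAreaRect(W[m][:,:2].astype(np.float32)))
m=box(376,252,408,268)&((img[...,2]-img[...,0])>25);print("nod",ax(W[m]) if m.sum()>2 else m.sum())
E
```

```text
desk z -0.7731865732336018
scoop handle (174, array([ 503.6, -269.5,   37.6]), array([-0.99448328, -0.10489521]), np.float64(73.01694536184198), np.float64(14.126043327566776)) 38.353995394161416
scoop pan hi (274, array([ 418.9, -279.1,   27.4]), array([-0.998255  , -0.05905039]), np.float64(109.87960400710011), np.float64(66.39632135954372))
dark walls (290, array([ 418.7, -278.2,   18.1]), array([-0.99989777, -0.01429824]), np.float64(101.95861290090471), np.float64(67.6251865928113)) 19.079425122518956
tray bar (143, array([465.2, 112.9, 128.1]), array([-0.69937792, -0.71475207]), np.float64(49.149724414654884), np.float64(15.845231752262464)) 128.37430502841482
funnel hi (271, array([521.4, 171.7,  97.3]), array([-0.99487403, -0.101122  ]), np.float64(80.59002887630533), np.float64(80.62158562225073))
518.4451904296875 167.81788635253906 41.41569519042969
ball (67, array([414.8,  59.2,  31.1]), array([ 0.55316677, -0.83307054]), np.float64(22.59933010777533), np.float64(22.688966220823318)) 37.43492157124058
mat (2015, array([482.3, 323.7,   2.1]), array([-0.99993249, -0.01161977]), np.float64(148.49806201670998), np.float64(130.32124811983687)) ((484.510498046875, 324.37103271484375), (147.7108154296875, 130.03529357910156), 1.3429135084152222)
nod (18, array([ 451.1, -279.9,   11.8]), array([ 0.09015545, -0.99592771]), np.float64(38.397904909941076), np.float64(7.945394032941124))
```

```bash
cat >> h.py <<'E'
def tool(d,p=0.,flip=-1):
    """scoop-x heading d (2-vector), nose-down pitch p; tool x = flip*scoop x"""
    d=np.array([*d,0.])/np.hypot(*d); zz=np.array([0,0,1.])
    tx=flip*(d*np.cos(p)-zz*np.sin(p)); tz=-zz*np.cos(p)-d*np.sin(p)
    return np.c_[tx,np.cross(tz,tx),tz]
D0=np.array([-.9945,-.105]); FUN=np.array([518.5,167.8,101.])
def pour_pose(d,p,nose):
    T=tool(d,p); sx=-T[:,0]; sz=-T[:,2]
    g=np.array(nose)-146*sx+15.5*sz      # scoop_grip is 15.5 above nose in scoop frame
    return g+54*sz, q(T)
def st(*k):
    s=status.state(); print([np.round(s[i],3) for i in ("t","ee_pos","wrist_force","width","grasp_force")+k]); return s
E
python3 - <<'E'
from h import *
Q=q(tool(D0)); r.command_gripper(0.6)
r.movep([503.6,-269.5,150],Q); st()
print(r.movel([503.6,-269.5,86],feed=100,guard=15)); st()
r.command_gripper(0); st()
r.movel([503.6,-269.5,240],feed=80); s=st("qpos")
f=cams.grab_frame("wrist"); cv2.imwrite("pics/w1.png",f["img"])
for yaw in (0,10,20,-20):
    a=np.radians(yaw); d=-np.array([np.cos(a),np.sin(a)])
    for p in (0,25,50,60):
        P,Qp=pour_pose(d,np.radians(p),FUN-10*np.array([*d,0])+[0,0,12]); k=kinematics.ik(P,Qp)
        print(yaw,p,np.round(P),None if k is None else np.round(k,2))
E
```

```text
[np.float64(3.333), array([ 503.127, -270.647,  150.329]), array([-0.616, -0.329,  0.374]), np.float64(0.597), np.float64(0.0)]
False
[np.float64(4.125), array([ 503.761, -269.669,   86.467]), array([-0.053, -0.362,  0.738]), np.float64(0.602), np.float64(0.0)]
[np.float64(4.55), array([ 503.794, -269.609,   86.328]), array([1.096, 0.295, 4.744]), np.float64(0.15), np.float64(61.598)]
[np.float64(6.625), array([ 503.545, -269.464,  239.739]), array([-0.302,  0.129, -2.114]), np.float64(0.15), np.float64(60.749), array([ 0.386,  0.785,  0.097,  1.584, -0.098,  0.777, -0.94 ])]
0 0 [674. 168. 182.] [-0.37  1.06  0.23  1.1  -0.24  1.01 -1.7 ]
0 25 [631. 168. 238.] [-0.55  0.83  0.37  1.66 -0.44  0.29 -1.52]
0 50 [569. 168. 270.] [-0.47  0.73 -0.03  2.15  2.49  0.66  1.8 ]
0 60 [541. 168. 274.] [-0.53  0.78 -0.03  2.33  2.57  1.04  1.61]
10 0 [672. 195. 182.] [-0.4   1.06  0.19  1.08 -0.19  1.02 -1.6 ]
10 25 [630. 187. 238.] [-0.49  0.82  0.25  1.66 -0.4   0.27 -1.4 ]
10 50 [568. 177. 270.] [-0.29  0.73 -0.25  2.17  2.61  0.7   1.93]
10 60 [541. 172. 274.] [-0.33  0.78 -0.25  2.37  2.72  1.1   1.76]
20 0 [665. 221. 182.] [-0.42  1.06  0.14  1.07 -0.15  1.02 -1.49]
20 25 [625. 206. 238.] [-0.44  0.81  0.13  1.66 -0.35  0.26 -1.27]
20 50 [566. 185. 270.] [-0.23  0.73 -0.25  2.18  2.87  0.65  1.87]
20 60 [540. 176. 274.] [-0.12  0.81 -0.47  2.37  2.85  1.09  1.95]
-20 0 [665. 114. 182.] [-0.34  1.03  0.32  1.2  -0.34  0.96 -1.89]
-20 25 [625. 129. 238.] [-0.65  0.88  0.6   1.68 -0.54  0.36 -1.77]
-20 50 [566. 150. 270.] [-0.89  0.84  0.62  2.07  2.43  0.33  1.39]
-20 60 [540. 160. 274.] [-0.88  0.84  0.41  2.2   2.22  0.72  1.49]
```

View pics/w1.png

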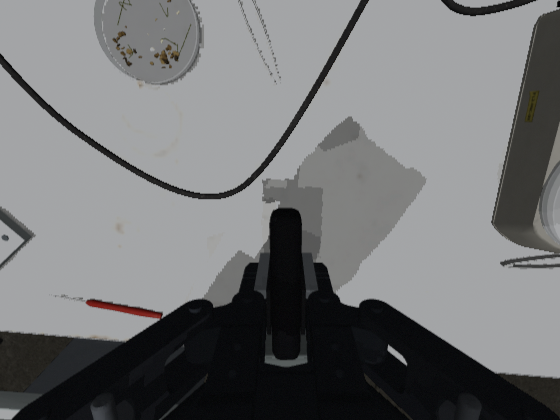

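Grasp is good: the scoop's handle sits centred between the pads at about (286,280). A pour tipping away from the robot crosses the wrist singularity, so I scan other headings.

```bash
python3 - <<'E'
from h import *
for yaw in range(0,360,30):
    a=np.radians(yaw); d=-np.array([np.cos(a),np.sin(a)])
    for p in (0,25,40,52):
        P,Qp=pour_pose(d,np.radians(p),FUN-10*np.array([*d,0])+[0,0,12]); k=kinematics.ik(P,Qp)
        print(yaw,p,np.round(P),None if k is None else np.round(k,2))
E
```

```text
0 0 [674. 168. 182.] [-0.37  1.06  0.23  1.1  -0.24  1.01 -1.7 ]
0 25 [631. 168. 238.] [-0.55  0.83  0.37  1.66 -0.44  0.29 -1.52]
0 40 [596. 168. 260.] [-0.53  0.74  0.19  1.97  2.49  0.25  1.82]
0 52 [564. 168. 271.] [-0.48  0.73 -0.03  2.19  2.52  0.73  1.75]
30 0 [654. 246. 182.] [-0.44  1.05  0.1   1.08 -0.1   1.01 -1.38]
30 25 [616. 224. 238.] [-0.39  0.8   0.03  1.66 -0.31  0.27 -1.14]
30 40 [585. 206. 260.] [-0.2   0.73 -0.25  1.96  2.96  0.23  1.96]
30 52 [558. 190. 271.] [-0.05  0.76 -0.47  2.2   2.98  0.67  2.02]
60 0 [596. 303. 182.] [-0.51  1.   -0.02  1.22  0.02  0.92 -1.06]
60 25 [575. 266. 238.] [-0.24  0.8  -0.28  1.66 -0.17  0.35 -0.78]
60 40 [557. 235. 260.] [ 0.08  0.81 -0.66  1.89 -0.25  0.02 -0.55]
60 52 [541. 207. 271.] [ 0.45  1.1  -1.34  2.05  2.07  0.45 -2.63]
90 0 [518. 324. 182.] [-0.57  0.91 -0.09  1.47  0.11  0.76 -0.7 ]
90 25 [518. 281. 238.] [-0.13  0.83 -0.51  1.68 -0.04  0.5  -0.42]
90 40 [518. 245. 260.] [ 0.17  0.89 -0.8   1.76 -0.15  0.42 -0.2 ]
90 52 [518. 213. 271.] [ 0.37  0.99 -0.99  1.81 -0.26  0.39  0.01]
120 0 [440. 303. 182.] [-0.54  0.83 
[... 1431 characters left out ...]
.73 -0.7   0.91 -2.66]
270 40 [518.  91. 260.] [-0.    1.06 -1.13  1.59  1.16  1.86  1.77]
270 52 [518. 123. 271.] [-0.19  1.05 -0.91  1.49  1.11  1.94  1.81]
300 0 [596.  33. 182.] [-0.33  0.95  0.48  1.54 -0.56  0.79 -2.24]
300 25 [575.  70. 238.] [-0.77  0.98  0.94  1.71 -0.59  0.62 -2.34]
300 40 [557. 101. 260.] [-1.02  1.17  1.3   1.77 -0.77  0.64 -2.26]
300 52 [541. 129. 271.] [-1.16  1.33  1.47  1.79 -0.76  0.65 -2.35]
330 0 [654.  90. 182.] [-0.33  1.02  0.37  1.27 -0.39  0.92 -1.98]
330 25 [616. 111. 238.] [-0.68  0.9   0.69  1.68 -0.54  0.41 -1.93]
330 40 [585. 129. 260.] [-0.89  0.91  0.81  1.89 -0.51  0.1  -2.05]
330 52 [558. 145. 271.] [-1.03  0.94  0.84  2.04  2.15  0.19  1.46]
```

```bash
python3 - <<'E'
from h import *
a=np.radians(105); d=-np.array([np.cos(a),np.sin(a)]); d3=np.array([*d,0])
def go(p,h,back=10,feed=80):
    P,Q=pour_pose(d,np.radians(p),FUN-back*d3+[0,0,h]); r.movel(P,Q,feed=feed)
P,Q=pour_pose(d,0,FUN-10*d3+[0,0,50])
am=np.radians(55); r.movel([560,0,270],q(tool(-np.array([np.cos(am),np.sin(am)]))),feed=150); st()
r.movel([P[0],P[1],270],Q,feed=150); st("qpos")
go(0,40,feed=100)
f=cams.grab_frame("top"); cv2.imwrite("pics/t2.png",cv2.resize(f["img"][150:320,80:300],(800,618))[:600])
for p,h in((10,28),(20,15),(30,11)): go(p,h)
st("qpos")
f=cams.grab_frame("side"); cv2.imwrite("pics/s2.png",cv2.resize(f["img"][150:350,150:420],(800,593)))
E
```

```text
[np.float64(8.675), array([559.936,  -0.612, 269.949]), array([ 0.637,  0.246, -2.21 ]), np.float64(0.157), np.float64(60.771)]
[np.float64(11.017), array([478.364, 318.007, 270.035]), array([-0.065, -1.375, -0.689]), np.float64(0.15), np.float64(60.755), array([-0.495,  0.756, -0.294,  1.529,  0.258,  0.895, -0.614])]
[np.float64(13.067), array([491.668, 267.101, 245.084]), array([-0.493,  0.067, -1.134]), np.float64(0.15), np.float64(60.839), array([ 0.029,  0.874, -0.742,  1.695,  0.062,  0.607, -0.256])]
```

View pics/t2.png

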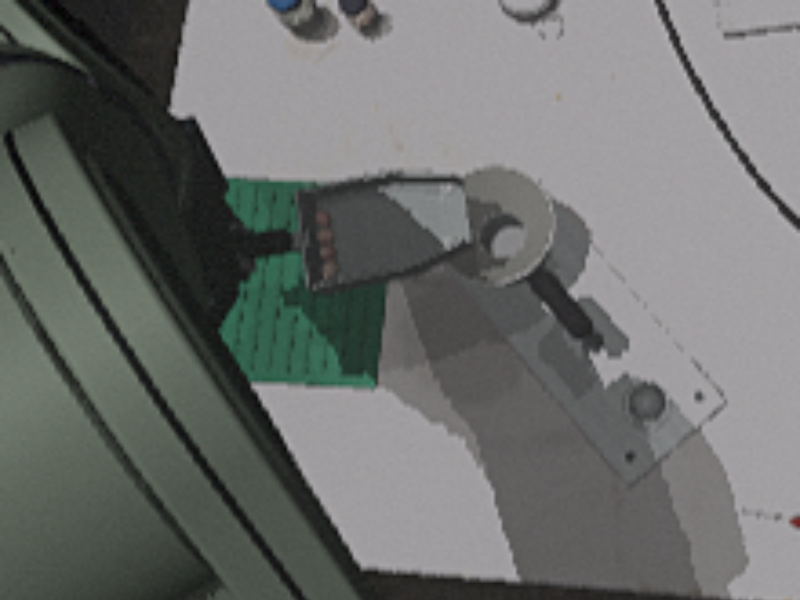

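View pics/s2.png

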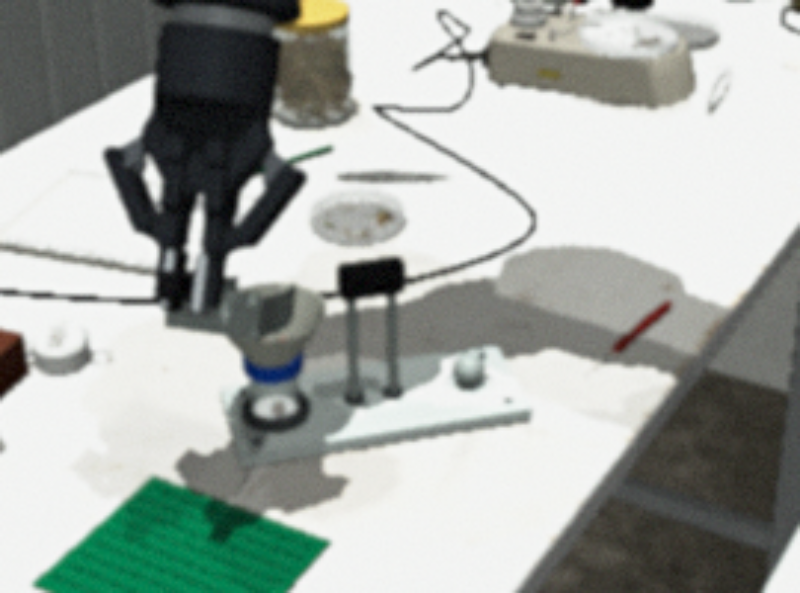

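Top view: nodules at the pan's back (325,245), nose at the funnel's upstream rim (468,210), roughly 15 mm upstream of centre. Side view: the scoop sits over the funnel without touching. Continuing the tip, a little farther in.

```bash
cat >>h.py <<'E'
a=np.radians(105); DP=-np.array([np.cos(a),np.sin(a)]); d3=np.array([*DP,0])
def go(p,h,back=6,feed=80):
    P,Q=pour_pose(DP,np.radians(p),FUN-back*d3+[0,0,h]); r.movel(P,Q,feed=feed)
E
python3 - <<'E'
from h import *
for p in (36,42,48,52): go(p,11,feed=60)
r.wait(0.5); st("qpos")
f=cams.grab_frame("side"); cv2.imwrite("pics/s3.png",cv2.resize(f["img"][200:330,180:350],(784,600),interpolation=cv2.INTER_CUBIC))
for d in finder.look_for("nodule1",f): print(d)
f=cams.grab_frame("top"); cv2.imwrite("pics/t3.png",cv2.resize(f["img"][170:290,140:300],(800,600),interpolation=cv2.INTER_CUBIC))
for d in finder.look_for("nodule1",f): print(d)
cv2.imwrite("pics/b3.png",np.vstack([cv2.resize(cv2.imread("pics/s3.png"),(392,300)),cv2.resize(cv2.imread("pics/t3.png"),(392,300))]))
E
```

```text
[np.float64(15.317), array([507.83 , 207.603, 269.886]), array([ 0.178, -0.097, -1.529]), np.float64(0.148), np.float64(60.902), array([ 0.379,  1.058, -1.064,  1.673, -0.062,  0.694, -0.006])]
```

View pics/b3.png

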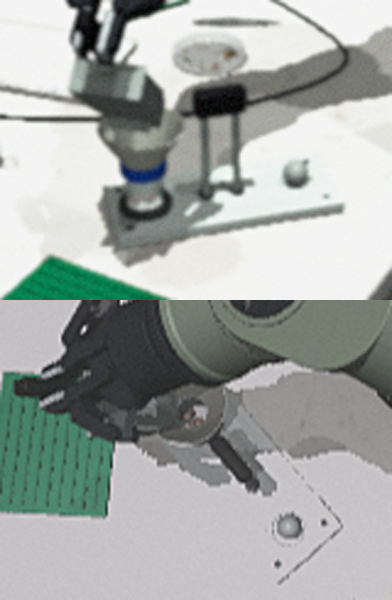

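Pink pieces show in the jar through the funnel (bottom panel, about (192,415)). I back the scoop off and check for leftovers.

```bash
python3 - <<'E'
from h import *
go(56,14); r.wait(.3)
for p,h in((40,20),(20,40),(0,80)): go(p,h,back=10,feed=120)
P,Q=pour_pose(DP,0,FUN-70*d3+[0,0,80]); r.movel(P,Q,feed=150); st()
f=cams.grab_frame("top"); im=f["img"].astype(int); m=((im[...,2]-im[...,0])>22); m[:190]=0;m[300:]=0;m[:,:100]=0;m[:,300:]=0
n,l,s,c=cv2.connectedComponentsWithStats(m.astype(np.uint8)); print(s[1:].tolist())
cv2.imwrite("pics/t4.png",cv2.resize(f["img"][170:290,120:280],(800,600),interpolation=cv2.INTER_CUBIC))
E
```

```text
[np.float64(18.492), array([463.214, 375.366, 250.313]), array([ 0.096, -0.937, -1.248]), np.float64(0.151), np.float64(60.828)]
[[218, 214, 1, 1, 1], [217, 216, 1, 1, 1], [217, 218, 5, 3, 9], [297, 292, 3, 3, 6]]
```

View pics/t4.png

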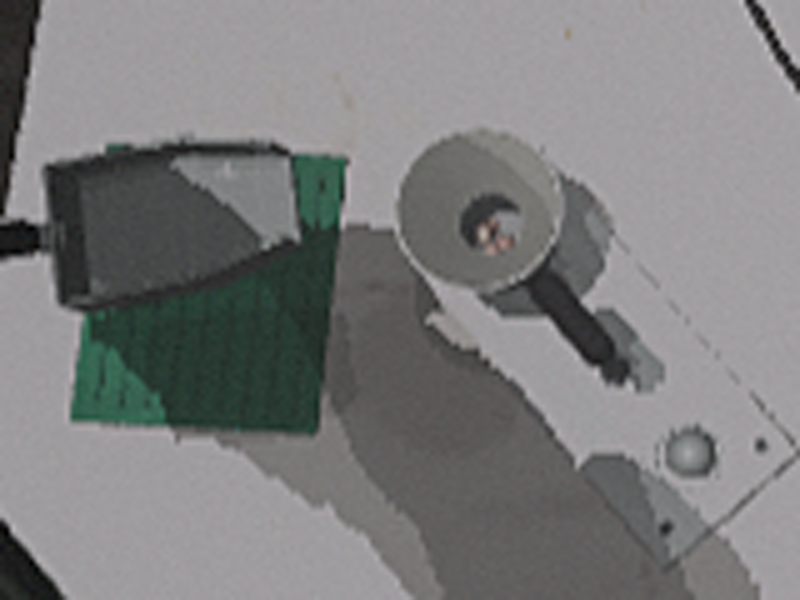

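The scoop is empty, and pink nodules show only in the jar at (490,232). Next I return the scoop to its original spot.

```bash
python3 - <<'E'
from h import *
P,Q=pour_pose(DP,0,FUN-70*d3+[0,0,80]); P=P.copy(); P[2]=275; r.movel(P,feed=150)
am=np.radians(55); r.movel([560,0,275],q(tool(-np.array([np.cos(am),np.sin(am)]))),feed=180)
r.movel([503.6,-269.5,240],q(tool(D0)),feed=180)
r.movel([503.6,-269.5,110],feed=120)
print(r.movel([503.6,-269.5,86.5],feed=30,guard=6)); st()
r.command_gripper(0.5); r.wait(.3); st()
r.movel([503.6,-269.5,200],feed=150)
f=cams.grab_frame("top"); W=cloud(f); 
f2=cams.grab_frame("wrist"); cv2.imwrite("pics/w5.png",f2["img"])
E
```

```text
True
[np.float64(24.9), array([ 503.671, -269.37 ,   86.147]), array([-0.039,  0.01 ,  6.88 ]), np.float64(0.151), np.float64(62.018)]
[np.float64(25.592), array([ 503.398, -269.234,   85.693]), array([-0.355,  0.559,  0.668]), np.float64(0.499), np.float64(0.0)]
```

View pics/w5.png

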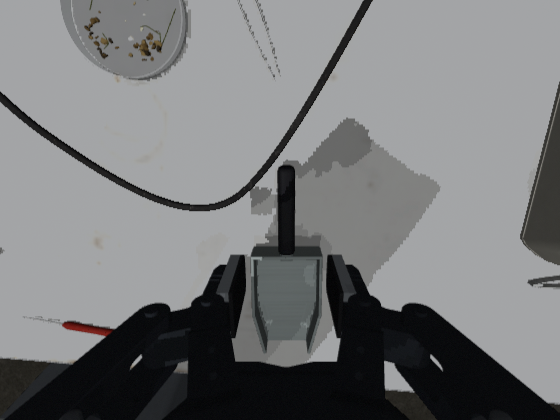

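The scoop stands upright, empty and free on the bench. On to the tray.

```bash
python3 - <<'E'
from h import *
Q=q(tool([.697,.717],flip=1)); B=[465.4,113.]
r.movel([503.6,-269.5,270],feed=150)
r.movep([*B,270],Q); r.command_gripper(.5)
print(r.movel([*B,172],feed=90,guard=10)); st()
r.command_gripper(0); r.wait(.2); st()
r.movel([*B,190],feed=20); r.wait(.3); st("torque","tcp_rot")
r.movel([*B,250],feed=40); r.wait(.2); st("torque")
f=cams.grab_frame("top"); W=cloud(f); z=W[...,2]
cv2.imwrite("pics/t6.png",cv2.resize(f["img"][130:350,120:413],(800,600)))
f=cams.grab_frame("side"); cv2.imwrite("pics/s6.png",cv2.resize(f["img"][150:350,150:420],(800,593)))
E
```

```text
False
[np.float64(30.108), array([465.542, 112.996, 172.382]), array([ 0.573,  0.202, -1.387]), np.float64(0.499), np.float64(0.0)]
[np.float64(30.658), array([465.508, 113.033, 172.44 ]), array([-1.38 ,  0.706,  7.596]), np.float64(0.179), np.float64(58.786)]
[np.float64(32.008), array([465.39 , 112.979, 189.958]), array([ 0.137,  0.313, -4.724]), np.float64(0.179), np.float64(58.49), array([ 0.002,  0.036, -0.002]), array([ 0.   ,  0.921,  0.389, -0.   ])]
[np.float64(33.858), array([465.364, 112.99 , 249.918]), array([ 0.223,  0.821, -4.438]), np.float64(0.175), np.float64(58.495), array([-0.074,  0.036, -0.01 ])]
```

View pics/s6.png

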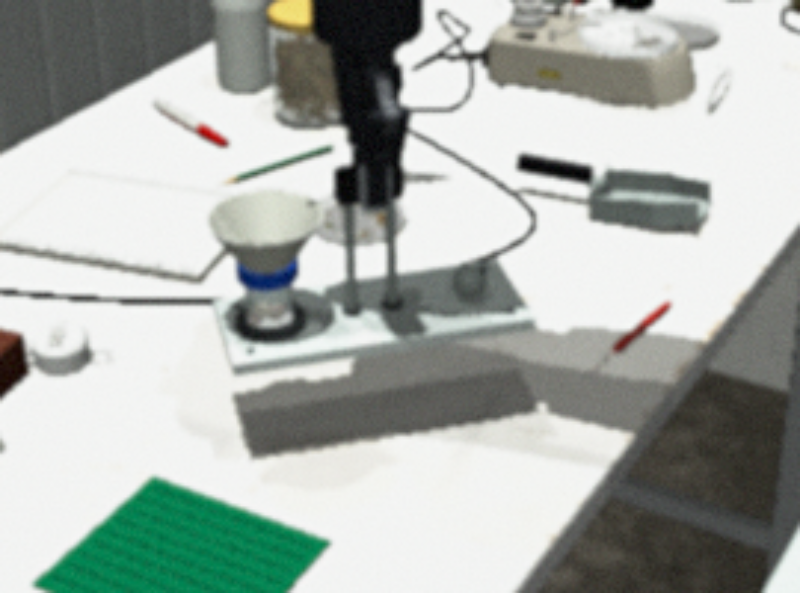

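The tray is lifted level with the ball in its pocket at (468,278). I carry it over the mat and check level there.

```bash
python3 - <<'E'
from h import *
r.movel([465.4,113,292],feed=40)
for k in (1,2,3): pass
r.movel([483.5,324,292],feed=50); r.wait(1); s=st("torque","tcp_rot","joint_velocities")
f=cams.grab_frame("side"); W=cloud(f); cv2.imwrite("pics/s7.png",cv2.resize(f["img"][190:390,100:370],(800,593)))
P=W[(W[...,2]>115)&(W[...,2]<150)&(abs(W[...,0]-484)<110)&(abs(W[...,1]-324)<110)]
t=np.array([.697,.717]); u=(P[:,:2]-[483.5,324])@t; v=(P[:,:2]-[483.5,324])@[-t[1],t[0]]
m=(abs(u)<108)&(abs(v)<44)
for _ in range(4):
    c,*_r=np.linalg.lstsq(np.c_[u[m],v[m],np.ones(m.sum())],P[m,2],rcond=None); res=P[:,2]-(c[0]*u+c[1]*v+c[2]); m&=abs(res)<4
print(m.sum(),np.round(c,4))
E
```

```text
[np.float64(40.542), array([483.497, 323.988, 292.006]), array([-0.809, -0.923, -5.651]), np.float64(0.176), np.float64(58.501), array([-0.049,  0.016, -0.051]), array([ 0.   ,  0.921,  0.389, -0.   ]), array([-0.   ,  0.001,  0.001,  0.   ,  0.   ,  0.   , -0.   ])]
2508 [ 1.400000e-03 -1.500000e-03  1.333847e+02]
```

View pics/s7.png

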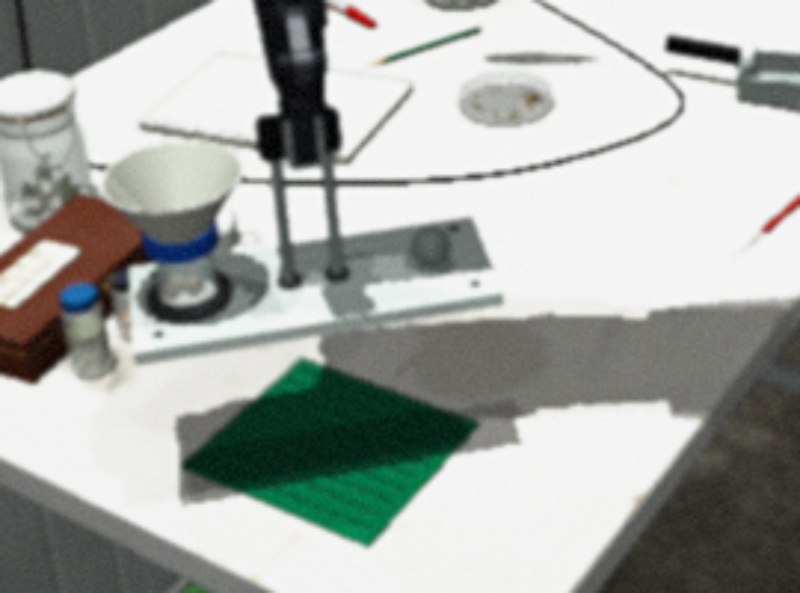

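The tray is held level (slope about 0.002) with its underside about 120 mm up and centred over the mat. The ball is in its pocket at (432,245), and the vial is undisturbed at (88,330).

```bash
python3 -c "
from h import *
print(r.finish_job())"
```

```text
the job is handed in; nothing more can be done
None
```

The job is handed in at about 41 s of the 70 s allowed: nodules tipped into the jar (pink pieces seen there, scoop empty, though I couldn't count all four), scoop set down upright on the worktop, and the tray held level and still about 12 cm above the mat's centre with the ball in its pocket; no verdict was returned.

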